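Heat off, steamer flap over

ROBOT

A 7-joint arm with a two-finger parallel gripper is mounted at the origin on the work surface. World frame = base frame: x ahead of the robot, y to its left, z up, the work surface at z = 0. Lengths are in m, angles in rad, forces in N, time in s.
With the tool pointing down it reaches from about 0.425 to 0.925 m from the base axis. Payload 6.8 kg.
Tool frame: the origin (TCP) lies on the mounting face of the last link; the fingertips stand 173 mm ahead of it and the grasp point (between the pads) lies 155 mm ahead of it; y points along the fingers, x is the direction in which the jaws open and shut, and the axes are right-handed (so a half turn about y gives the same grasp; the last joint's range is limited). The gripper opens to 85 mm and grips with 20 to 120 N. Pads are 22 mm wide; open, the fingers measure 114 mm over their backs; the gripper's body (76 mm by 85 mm) begins 54 mm behind the grasp point. The pads swing forward as they close: fully open they stand 13 mm farther back than shut.
Start: joints at [1.024, 0.477, 0.022, 1.555, -0.011, 1.109, -0.083], TCP at [0.287, -0.611, 0.405] pointing down, gripper open.
Joint ranges: [-2.96, 2.96], [-0.34, 2.1], [-1.41, 1.46], [0.24, 2.44], [-1.37, 4.51], [0.17, 1.92], [-2.96, 2.96]. Speed limits (rad/s): [2.39, 2.39, 3.14, 3.14, 3.14, 3.14, 3.14].

INTERFACE

Orientations are given as a rotation vector (axis times angle).
In Python, from bench import r gives the robot as it stands.
- The arm moves only by the tool step_arm, never from a script. Its arguments are lists of equal length, an entry for each row: "xyz": the shift along the tool's x, y, z scaled (see below), a list of three; "rotation": the turn, a rotation vector about the tool's x, y, z scaled (see below), a list of three. A call has 1 to 20 rows; each row is the pose to reach, as a shift and turn from the pose measured when the call began, along the tool's axes at that moment; what a row does not reach only later rows make up. The controller multiplies each number of a shift by 30 cm and each number of a turn by 90 degrees. A row lasts 1/8 s, in which the tool goes at most 62.5 mm and 10.7 degrees, less where a joint would pass 70% of its speed; a pose out of reach is approached as far as the arm can. A call with a number of a shift or a turn outside -1 to 1 is refused whole. A call with a gripper value outside its range is refused whole. "grip" is the closure, from 0 (fully open) to 1 (shut), set as the call begins (left out, the last holds). The fingers move at their own pace and stop on an object; "force" is the grip in N (left out, the last holds). Time passes only in rows, so rows that repeat a pose let the fingers close. It gives the time, the measured TCP pose, the force and the opening at its end, in the units of the state.
- r.get_obs(): the state, without advancing time (a new reading comes with each control period).
- r.grab_frame(name): name is "scene" or "top"; returns a dict with "pixels" (420x560x3 uint8, red, green, blue), "fx", "fy", "cx", "cy" (pixels), "position" and "attitude" of the camera in the world. Camera axes: x right, y down, z forward; pixel columns grow to the right and rows downward; lengths in m; the calibration is good to about 2 mm. A picture is of the moment at which its call begins. There is no depth.
- r.hand_in(): hands the job in, once; it reports no verdict.
The state is a dict: "clock": time; "joints": joint angles; "qvel": joint speeds; "tau": joint torques, N m; "tcp_pos": TCP position; "orientation": TCP orientation; "contact_force": force on the tool from outside, world axes, zero at the start; "moment": the same for the moment, N m; "grip_width": finger opening in m.
Only numpy, scipy, OpenCV 4.12 (cv2) and the standard library are available. Lean on these libraries where they do the work, as an engineer would, in place of code of your own. Each camera call takes 0.05 s, during which the arm holds its last target.

TASK

The tamales are done: press the hot plate's round power key to switch off the heat, then push up the hinged front flap of the steamer's lid by its tab and tip it on past upright, so that it leans back on its hinge and stays open by itself. Use only the fingertips, gently, without pinching or lifting anything, and leave the pot and everything else on the counter standing where it is.

Things in the scene. Friction and masses are not known exactly. Their poses are not given: they have to be found in the camera images.
- hotplate: grey portable hot plate, 360 mm (its x) by 290 mm (its y), fast on the counter; origin at the centre of its underside; black cooking surface 45 mm up. The control strip along its front (its -x edge, towards the robot) is 40 mm up, with the power key near the left (+y) corner and a larger black dial (42 mm across, 20 mm high, not to be used) near the right (-y) corner
- power_key (a joint): travel of the power key: 0 = up, 0.006 m = fully pressed straight down; it springs back when let go; fully down takes about 5 N, and 4.5 mm counts as pressed
- power_key_top (a point): centre of the top of the power key: an upright bare-aluminium push key, 28 mm across, standing 10 mm out of a black collar of 44 mm; its top is 62 mm above the counter when up
- steamer: round steel pot, 230 mm across, 155 mm high, loose on the hot plate, 3 to 4.5 kg; origin at the centre of its underside, z up. Its -x side has the flap's tab and points to the robot's right, half towards the robot; two opposite loops, 50 degrees left of its +x and of its -x, reach 144 mm out at 124 mm height. Its flat lid has two parts: the fixed rear part with a wooden knob of 38 mm, and the hinged front flap
- flap_hinge (a point): middle of the flap's hinge axis, on top of the lid 159 mm above the pot's underside and 10 mm in front of the pot's centre; does not move with the flap; x points to the rear of the pot, y along the hinge axis, z up
- flap (a joint): angle of the flap: 0 = shut (level on the rim), 1.57 = upright, 1.92 = leaning back 20 degrees on the hinge's built-in stop. The hinge is loose: let go short of upright the flap falls shut, past upright (beyond about 1.65) it falls open onto the stop. Flap and tab weigh 0.26 kg; about 1.5 N up at the tab raises it
- flap_tab (a point): middle of the outer edge of the flap's tab, on its underside; moves with the flap. The tab: flat brown wood, 70 mm wide (y), 5 mm thick, level, 37 mm out from the flap's front edge; 30 mm of it is free from below for a fingertip, beyond the pot's wall. This edge is 145 mm from the hinge axis (to -x when shut) and 4 mm below it. The flap is 4 mm sheet, 108 mm long, its underside flush with it
- amber_bowl: round amber glass bowl, 144 mm across the rim, 62 mm high; origin at the centre of its underside (bystander)
- scoop: blue plastic scoop lying on the counter: open trough 105 mm long, 70 mm wide and 40 mm high along its +x, round handle 100 mm long towards -x; origin on the counter under the back of the trough (bystander)
- salt_pig: cream ceramic salt pig, 120 mm across, 122 mm high, its wide slanted mouth towards its own -x; origin at the centre of its underside (bystander)
- clay_mug: terracotta mug, 82 mm across, 88 mm high, handle towards its own +y; origin at the centre of its underside (bystander)
- wood_spoon: wooden spoon, 260 mm long, lying along its own x; origin on its underside (bystander)
- bean_jar: closed glass jar, 84 mm across, 135 mm high; origin at the centre of its underside (bystander)

How it is judged:
By the outcome, as a careful person would: the job done as asked, in the order asked, and still so for the second after the job is handed in, with the robot touching nothing.
It also fails if it takes over 61 s, if anything falls off the work surface, if the arm or the gripper's body presses on something with over 40 N, if the wrist force passes 120 N, or if a joint passes its speed limit or range.

## Working session

There is one attempt and no reset: what is moved stays moved. The work goes in short steps, Python scripts to look and compute and a tool call to move; the robot and the scene stay as the last step left them, time stands still between calls to the robot, and variables do not carry over. Pictures are saved under pics/ and viewed, and the job is handed in when it is done.

Besides the shell and the picture viewer there is one more tool, called after ">>>" by a JSON object that holds its "api" and its "payload". step_arm: Moves the arm, as the interface text tells. Its arguments: {"type":"object","properties":{"xyz":{"type":"array"},"rotation":{"type":"array"},"grip":{"type":"number"},"force":{"type":"number"}},"required":["xyz","rotation"]}

```bash
mkdir -p pics; ls
python3 - <<'E'
from bench import r
import cv2,numpy as np
o=r.get_obs()
for k in o: print(k,np.round(o[k],3))
for n in ("scene","top"):
    f=r.grab_frame(n); cv2.imwrite(f"pics/{n}0.png",f["pixels"][:,:,::-1]); np.savez(f"{n}0.npz",**f)
    print(n,{k:np.round(f[k],4).tolist() for k in f if k!="pixels"})
E
```

```text
pics
clock 0.0
joints [ 1.024  0.478  0.022  1.556 -0.011  1.109 -0.083]
qvel [ 0.002 -0.     0.002  0.    -0.    -0.     0.   ]
tau [-1.0000e-03 -5.9645e+01  1.6080e+00 -2.8120e+01  1.3000e-02  9.0000e-03
  0.0000e+00]
tcp_pos [ 0.287 -0.611  0.404]
orientation [-1.385  0.881 -0.879]
contact_force [ 0.149 -0.529  0.188]
moment [-0.007 -0.063  0.029]
grip_width 0.086
scene {'fx': 382.6339, 'fy': 382.6339, 'cx': 285.5028, 'cy': 210.3696, 'position': [1.2858, 0.7156, 0.7942], 'attitude': [-0.9796, -2.2605, 1.2586]}
top {'fx': 526.9316, 'fy': 526.9316, 'cx': 279.8022, 'cy': 213.1071, 'position': [0.4137, 0.0257, 1.7915], 'attitude': [-2.1961, 2.1703, -0.1054]}
```

View pics/scene0.png

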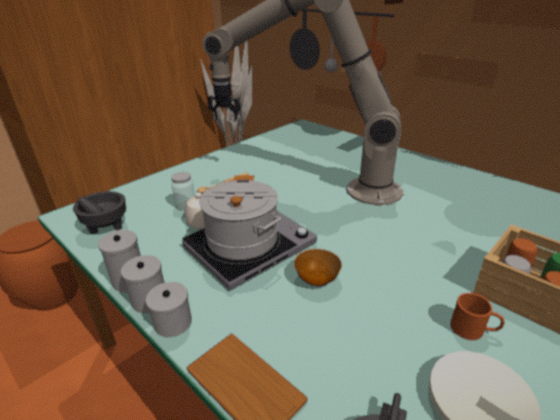

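View pics/top0.png

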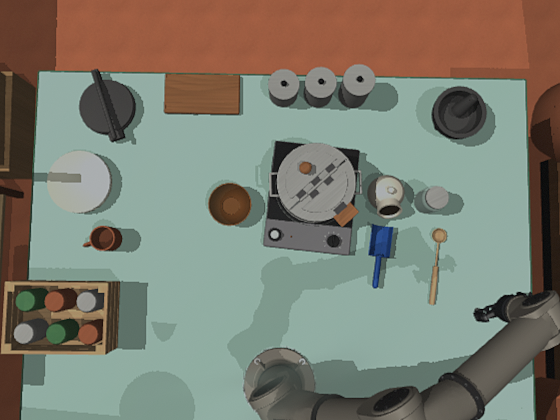

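Run:
```python
from bench import r
import numpy as np
from scipy.spatial.transform import Rotation as R
o=r.get_obs()
print(np.round(R.from_rotvec(o["orientation"]).as_matrix(),3))
```

```text
[[ 0.425 -0.001  0.905]
 [-0.905  0.001  0.425]
 [-0.002 -1.    -0.   ]]
```

Run:
```python
import cv2
t=cv2.imread("pics/top0.png"); c=t[130:300,250:460]; cv2.imwrite("pics/topz.png",cv2.resize(c,None,fx=3.5,fy=3.5,interpolation=cv2.INTER_CUBIC))
t=cv2.imread("pics/scene0.png"); c=t[165:285,170:330]; cv2.imwrite("pics/scz.png",cv2.resize(c,None,fx=4.5,fy=4.5,interpolation=cv2.INTER_CUBIC))
```

```text
(no output)
```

View pics/topz.png

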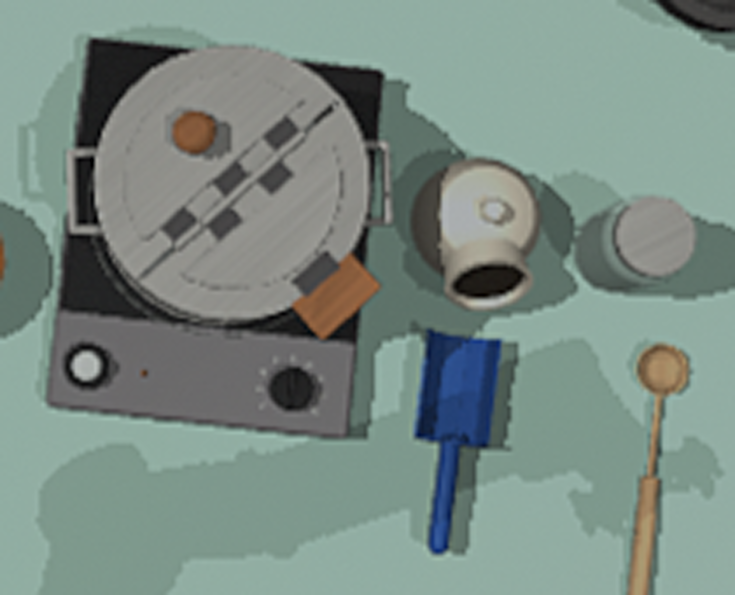

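View pics/scz.png

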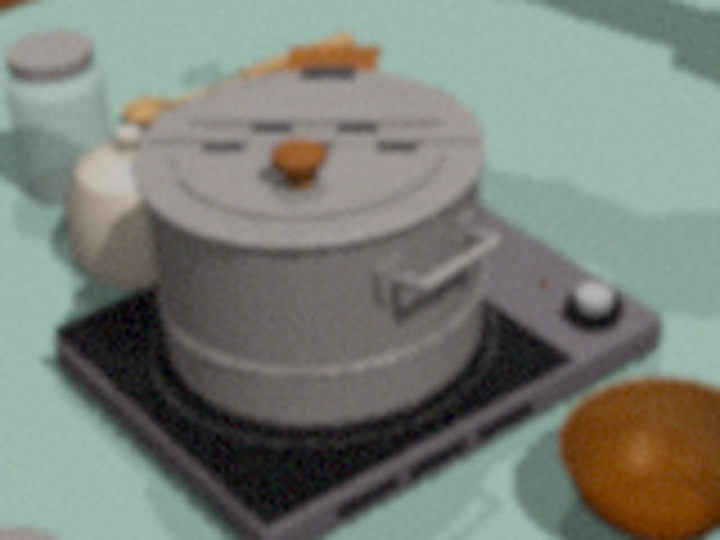

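```bash
cat > h.py <<'E'
import numpy as np,cv2
from scipy.spatial.transform import Rotation as R
def ray(f,u,v):
    d=np.array([(u-f["cx"])/f["fx"],(v-f["cy"])/f["fy"],1.]); return np.array(f["position"]),R.from_rotvec(f["attitude"]).as_matrix()@d
def onz(f,u,v,z):
    p,d=ray(f,u,v); return p+d*(z-p[2])/d[2]
def proj(f,P):
    c=R.from_rotvec(f["attitude"]).as_matrix().T@(np.array(P)-f["position"]); return f["fx"]*c[0]/c[2]+f["cx"],f["fy"]*c[1]/c[2]+f["cy"]
E
python3 - <<'E'
from h import *
f=dict(np.load("top0.npz")); s=dict(np.load("scene0.npz"))
im=f["pixels"]; hsv=cv2.cvtColor(im,cv2.COLOR_RGB2HSV)
m=((hsv[...,0]<18)&(hsv[...,1]>90)).astype(np.uint8)
n,l,st,c=cv2.connectedComponentsWithStats(m)
for i in range(1,n):
    x,y,w,h,a=st[i]
    if 290<c[i][0]<370 and 150<c[i][1]<240 and a>20:
        print(st[i],c[i]); pts=np.argwhere(l==i)[:,::-1].astype(np.float32)
        box=cv2.boxPoints(cv2.minAreaRect(pts))
        for b in box: print(b,onz(f,*b,0.205).round(4))
        print("c",onz(f,*c[i],.205))
# key: bright
g=cv2.cvtColor(im,cv2.COLOR_RGB2GRAY); k=np.zeros_like(g); k[225:245,265:285]=g[225:245,265:285]>150
for th in (130,150):
    ys,xs=np.nonzero(g[227:242,267:282]>th); pass
print(g[226:243,266:284])
E
```

```text
[299 162  13  12 112] [305.09821429 167.26785714]
[297.60004 169.80002] [ 0.6822 -0.0441  0.205 ]
[302.60004 159.80002] [ 0.7132 -0.0591  0.205 ]
[312.60004 164.80002] [ 0.6982 -0.0897  0.205 ]
[307.60004 174.80002] [ 0.6672 -0.0747  0.205 ]
c [ 0.69031666 -0.06691736  0.205     ]
[334 202  24  25 302] [345.78476821 214.66225166]
[332.6015  217.07869] [ 0.5391 -0.1512  0.205 ]
[350.57104 201.50508] [ 0.5872 -0.2057  0.205 ]
[359.47968 211.78426] [ 0.5562 -0.2327  0.205 ]
[341.51013 227.35786] [ 0.5083 -0.1782  0.205 ]
c [ 0.54696546 -0.19114094  0.205     ]
[[ 99 106 106 105 107 108 109 105 108 110 109 108 107 106 106 106 106 106]
 [102 106 107 108 105 105  97  84  92  96  96 108 111 108 106 106 106 105]
 [104 108 108 106  87  83  54  39  43  41  50  84  94 108 110 108 107 107]
 [104 108 105  95  56  44  31  17  15  16  20  22  36  83  96 105 108 106]
 [105 111  94  71  37  17  50 107 121 119  87  39  22  27  60  90 106 106]
 [106 107  76  36  16  79 130 174 183 182 157  96  39  21  55  66 101 109]
 [108 100  61  26  38 146 180 179 175 175 180 158  86  20  28  63  91 106]
 [109 102  60  24  84 170 180 175 173 172 174 185 122  39  18  64  69  88]
 [108 101  57  18 110 173 179 174 173 172 174 183 126  46  19  65  71  64]
 [108 107  59  19  90 170 180 173 171 172 173 183 117  34  28  67  72  65]
 [108 114  70  27  30 152 181 178 174 173 178 167  95  22  28  66  71  80]
 [108 112  90  47  18  99 148 172 176 168 161 111  44  20  33  64  84 105]
 [107 109 106  66  29  18  46 119 137 119  85  40  21  36  58  66 102 111]
 [107 107 111  95  67  34  23  20  18  21  26  23  28  56  67  82 104 108]
 [106 107 108 111 102  81  63  38  40  38  30  39  71  87  87 105 109 107]
 [107 107 107 108 110 112 102  81  86  83  77  86 108 113 111 108 106 106]
 [107 106 106 107 106 108 109 112 112 113 112 111 110 107 107 107 107 107]]
```

Run:
```python
from h import *
f=dict(np.load("top0.npz")); s=dict(np.load("scene0.npz"))
g=cv2.cvtColor(f["pixels"],cv2.COLOR_RGB2GRAY)
k=(g[228:241,268:281]-0.)>100
sub=np.zeros_like(g); sub[228:241,269:280]=(g[228:241,269:280]>105)
M=cv2.moments(sub,True); print(M["m10"]/M["m00"],M["m01"]/M["m00"],M["m00"])
key=onz(f,M["m10"]/M["m00"],M["m01"]/M["m00"],.062);print("key",key, proj(s,key))
c=cv2.HoughCircles(g,cv2.HOUGH_GRADIENT,1,30,param1=100,param2=25,minRadius=34,maxRadius=44)
for q in c[0]:
    if abs(q[0]-316)<15 and abs(q[1]-182)<15: print(q,onz(f,q[0],q[1],.202), q[2]/f["fx"]*1.59)
# hinge slots: dark line; hotplate corners
for n,(u,v) in dict(FL=(48,405),FR=(350,437),BR=(382,72),BL=(90,39),hL=(75,190),hR=(385,182),pigL=(412,210),pigfront=(485,300),jar=(655,237),scoopBL=(430,330),scoopBR=(500,342),dial=(293,389),bowl=(0,262)).items():
    z=dict(F=.04,B=.045,h=.17,p=.08,j=.135,s=.04,d=.06,b=.062)[n[0]]
    print(n,onz(f,250+u/3.5,130+v/3.5,z).round(3))
print(proj(s,[.532,-.2055,.2]), proj(s,[.649,-.1035,.204]))
# scene key
gs=cv2.cvtColor(s["pixels"],cv2.COLOR_RGB2GRAY); print(gs[222:240,292:312])
```

```text
274.10169491525426 233.94915254237287 59.0
key [0.492549   0.02494507 0.062     ] (np.float64(301.5705847989129), np.float64(228.9282201427825))
[314.5 181.5  40.1] [ 0.64739405 -0.09606033  0.202     ] 0.12100051200994685
FL [0.454 0.059 0.04 ]
FR [ 0.427 -0.228  0.04 ]
BR [ 0.777 -0.258  0.045]
BL [0.806 0.023 0.045]
hL [0.642 0.035 0.17 ]
hR [ 0.652 -0.24   0.17 ]
pigL [ 0.639 -0.28   0.08 ]
pigfront [ 0.556 -0.348  0.08 ]
jar [ 0.61  -0.491  0.135]
scoopBL [ 0.53  -0.304  0.04 ]
scoopBR [ 0.519 -0.371  0.04 ]
dial [ 0.471 -0.171  0.06 ]
bowl [0.588 0.106 0.062]
(np.float64(244.19383828839443), np.float64(174.91155438659064)) (np.float64(237.3939178493767), np.float64(196.45871121361137))
[[113 116 120 130 133 148 152 156 158 155 152 153 151 155 152 153 156 153
  153 152]
 [112 109 112 113 122 131 147 156 158 161 159 156 156 154 151 154 157 156
  154 152]
 [113 114 115 116 117 122 129 143 158 163 165 162 161 159 153 154 155 155
  154 156]
 [115 113 114 109 113 114 115 127 136 150 160 162 167 160 157 155 155 153
  154 154]
 [112 113 113 115 116 110 116 117 123 132 145 151 160 165 1
[... 431 characters left out ...]
 101 117
  128 136]
 [116 113 104  76  49  50  87 119 144 152 157 157 147 120  75  51  88 106
  118 122]
 [114 110 102  65  39  34  66  93 111 125 131 128 115  91  54  46  80 105
  117 117]
 [115 103  85  56  28  25  36  66  82  91  92  92  79  57  28  49  83 106
  113 113]
 [112 111  91  59  37  21  24  28  46  52  60  48  41  30  31  59  90 108
  111 115]
 [115 114 100  84  65  39  32  27  24  23  24  18  17  34  43  78 105 113
  116 110]
 [113 114 111 108  91  72  51  40  32  28  36  35  41  53  72  98 111 116
  116 116]
 [113 112 112 110 108  96  85  74  61  61  64  68  74  84  98 109 115 113
  112 108]
 [111 112 113 115 112 113 106  98  99  96  96  96 102 106 112 111 113 109
  104  95]]
```

```bash
cat >> h.py <<'E'
def unit(target, Rt=None):
    from bench import r
    o=r.get_obs(); M=R.from_rotvec(o["orientation"])
    sh=M.inv().apply(np.array(target)-o["tcp_pos"])/.3
    print("t",o["clock"],"tcp",np.round(o["tcp_pos"],4),"F",np.round(o["contact_force"],2),"w",round(float(o["grip_width"]),4),"\nj",np.round(o["joints"],3))
    print("shift",np.round(sh,4), "rot", np.round((M.inv()*R.from_matrix(Rt)).as_rotvec()/(np.pi/2),4) if Rt is not None else "")
E
python3 -c "
from h import *
unit([.38,-.29,.40])"
```

```text
t 0.1 tcp [ 0.2867 -0.6108  0.4038] F [-0.55 -0.31 -0.15] w 0.0856 
j [ 1.024  0.478  0.022  1.556 -0.011  1.109 -0.083]
shift [-0.8359  0.014   0.7359] rot
```

>>> {"api": "step_arm", "payload": {"xyz": [[-0.05,0,0.04],[-0.15,0,0.13],[-0.27,0,0.24],[-0.4,0,0.35],[-0.53,0,0.47],[-0.65,0,0.57],[-0.75,0.01,0.66],[-0.81,0.01,0.71],[-0.835,0.01,0.735]], "rotation": [[0,0,0],[0,0,0],[0,0,0],[0,0,0],[0,0,0],[0,0,0],[0,0,0],[0,0,0],[0,0,0]], "grip": 1, "force": 20}}

```text
clock: 1.23
tcp_pos: [0.3801, -0.2891, 0.4011]
orientation: [-1.385, 0.88, -0.877]
contact_force: [-0.2, -0.4, 0.4]
grip_width: -0.0002
```

```bash
python3 -c "
from h import *
unit([.492,.025,.30])"
```

```text
t 1.225 tcp [ 0.3801 -0.2891  0.4011] F [-0.16 -0.37  0.42] w -0.0002 
j [ 0.642  0.162 -0.136  2.009  0.025  0.974 -0.636]
shift [-0.7871  0.3383  0.7841] rot
```

>>> {"api": "step_arm", "payload": {"xyz": [[-0.05,0,0.05],[-0.15,0,0.15],[-0.27,0.02,0.27],[-0.4,0.06,0.4],[-0.53,0.12,0.53],[-0.64,0.2,0.64],[-0.73,0.27,0.725],[-0.775,0.32,0.77],[-0.787,0.338,0.784],[-0.787,0.338,0.784]], "rotation": [[0,0,0],[0,0,0],[0,0,0],[0,0,0],[0,0,0],[0,0,0],[0,0,0],[0,0,0],[0,0,0],[0,0,0]]}}

```text
clock: 2.48
tcp_pos: [0.4921, 0.0241, 0.2999]
orientation: [-1.386, 0.881, -0.877]
contact_force: [-0.1, -0.3, 0.3]
grip_width: -0.0002
```

```bash
python3 -c "
from h import *
from bench import r
unit([.492,.025,.24])
for n in ('scene','top'):
    f=r.grab_frame(n); im=f['pixels'][:,:,::-1]
    c=im[160:290,170:350] if n=='scene' else im[130:300,230:440]
    cv2.imwrite(f'pics/{n}1.png',cv2.resize(c,None,fx=3.5,fy=3.5))
    for z in (.127,.062): print(proj(f,[.4925,.025,z]))
"
```

```text
t 2.475 tcp [0.4921 0.0241 0.2999] F [-0.1  -0.29  0.29] w -0.0002 
j [ 0.126  0.342 -0.357  2.061  0.167  0.768 -1.464]
shift [-0.0024  0.1995  0.0012] rot 
(np.float64(301.80695786433887), np.float64(212.50689201742168))
(np.float64(301.59262759921177), np.float64(228.92840077010558))
(np.float64(274.104867217014), np.float64(233.0266405547927))
(np.float64(274.0847791767763), np.float64(233.96387545645052))
```

View pics/scene1.png

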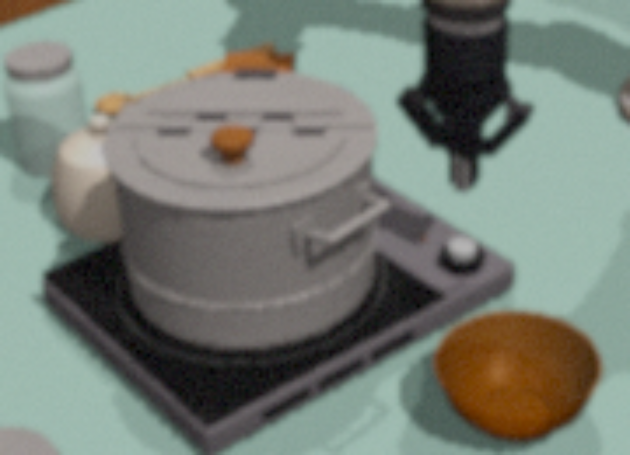

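View pics/top1.png

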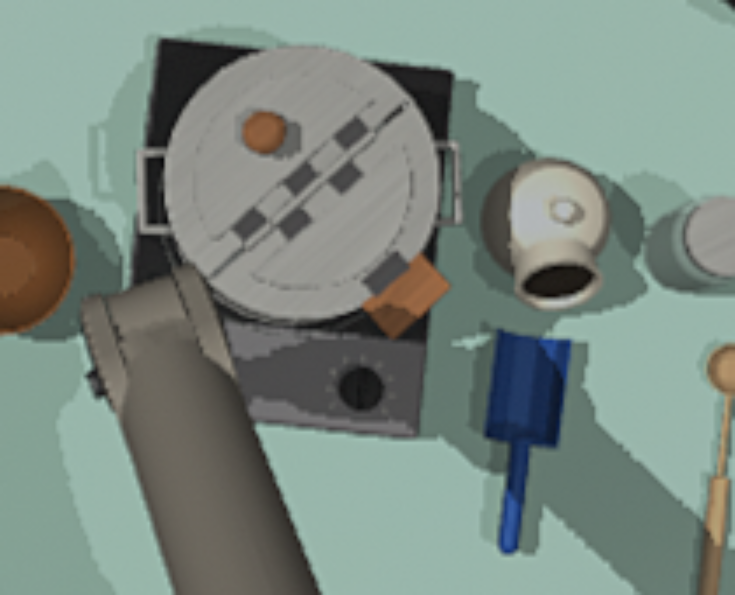

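>>> {"api": "step_arm", "payload": {"xyz": [[0,0.04,0],[0,0.1,0],[0,0.15,0],[0,0.18,0],[0,0.195,0],[0,0.205,0],[0,0.215,0],[0,0.222,0],[0,0.228,0],[0,0.233,0],[0,0.235,0],[0,0.235,0],[0,0.235,0]], "rotation": [[0,0,0],[0,0,0],[0,0,0],[0,0,0],[0,0,0],[0,0,0],[0,0,0],[0,0,0],[0,0,0],[0,0,0],[0,0,0],[0,0,0],[0,0,0]]}}

```text
clock: 4.2
tcp_pos: [0.4922, 0.0238, 0.2302]
orientation: [-1.384, 0.881, -0.879]
contact_force: [-0.6, -0.9, 3.8]
grip_width: -0.0004
```

```bash
python3 -c "
from h import *
unit([.492,.024,.35])"
```

```text
t 4.2 tcp [0.4922 0.0238 0.2302] F [-0.64 -0.85  3.82] w -0.0004 
j [ 0.088  0.455 -0.319  2.105  0.238  0.615 -1.528]
shift [-1.500e-03 -3.994e-01 -1.000e-04] rot
```

>>> {"api": "step_arm", "payload": {"xyz": [[0,0.003,0],[0,0.006,0],[0,0.008,0],[0,0.008,0]], "rotation": [[0,0,0],[0,0,0],[0,0,0],[0,0,0]]}}

```text
clock: 4.7
tcp_pos: [0.4923, 0.0239, 0.2292]
orientation: [-1.385, 0.88, -0.88]
contact_force: [-5.8, -0.5, 22.4]
grip_width: -0.0
```

>>> {"api": "step_arm", "payload": {"xyz": [[0,-0.02,0],[0,-0.1,0],[0,-0.22,0],[0,-0.33,0],[0,-0.39,0],[0,-0.4,0]], "rotation": [[0,0,0],[0,0,0],[0,0,0],[0,0,0],[0,0,0],[0,0,0]]}}

```text
clock: 5.45
tcp_pos: [0.4923, 0.0238, 0.3498]
orientation: [-1.384, 0.879, -0.881]
contact_force: [-0.1, 1.1, 0.1]
grip_width: 0.0001
```

```bash
cat >> h.py <<'E'
IN=np.array([.754,.657,0]); IN/=np.linalg.norm(IN); XT=np.array([IN[1],-IN[0],0])
EDGE=np.array([.532,-.2055,.2])
def pose(p,inw,z,lat=0.):
    # tip centre: inw metres inward of tab edge, height z
    p=np.radians(p); y=IN*np.cos(p)+np.array([0,0,-np.sin(p)])
    M=np.stack([XT,y,np.cross(XT,y)],1)
    T=EDGE+IN*inw+XT*lat; T[2]=z
    return T-.173*y,M
E
python3 -c "
from h import *
P,M=pose(35,-.09,.22); print(P); unit(P,M)
P,M=pose(60,-.09,.22); print(P); unit(P,M)
P,M=pose(90,-.15,.25); print(P); unit(P,M)
"
```

```text
[ 0.35730258 -0.35772308  0.31922872]
t 5.45 tcp [0.4923 0.0238 0.3498] F [-0.1   1.07  0.06] w 0.0001 
j [ 0.148  0.27  -0.376  2.018  0.128  0.874 -1.429]
shift [ 0.9603  0.1006 -0.9475] rot [ 0.606  -0.1632  0.0853]
[ 0.39892998 -0.32145093  0.36982239]
t 5.45 tcp [0.4923 0.0238 0.3498] F [-0.1   1.07  0.06] w 0.0001 
j [ 0.148  0.27  -0.376  2.018  0.128  0.874 -1.429]
shift [ 0.9097 -0.0678 -0.7703] rot [ 0.3302 -0.173   0.0467]
[ 0.41890933 -0.30404187  0.423     ]
t 5.45 tcp [0.4923 0.0238 0.3498] F [-0.1   1.07  0.06] w 0.0001 
j [ 0.148  0.27  -0.376  2.018  0.128  0.874 -1.429]
shift [ 0.8855 -0.2449 -0.6851] rot [-0.001  -0.1772  0.0003]
```

>>> {"api": "step_arm", "payload": {"xyz": [[0.04,-0.03,-0.03],[0.13,-0.08,-0.1],[0.25,-0.14,-0.2],[0.38,-0.19,-0.3],[0.51,-0.22,-0.4],[0.64,-0.24,-0.5],[0.75,-0.245,-0.58],[0.83,-0.245,-0.64],[0.875,-0.245,-0.675],[0.885,-0.245,-0.685]], "rotation": [[0,0,0],[0,-0.01,0],[0,-0.03,0],[0,-0.05,0],[0,-0.08,0],[0,-0.11,0],[0,-0.14,0],[0,-0.16,0],[0,-0.17,0],[0,-0.177,0]]}}

```text
clock: 6.7
tcp_pos: [0.4182, -0.3048, 0.4216]
orientation: [-1.464, 0.669, -0.667]
contact_force: [-1.1, 0.7, -1.0]
grip_width: 0.0001
```

```bash
python3 -c "
from h import *
P,M=pose(60,-.09,.24); print(P); unit(P,M)
P,M=pose(35,-.09,.22); print(P); unit(P,M)
"
```

```text
[ 0.39892998 -0.32145093  0.38982239]
t 6.7 tcp [ 0.4182 -0.3048  0.4216] F [-1.12  0.67 -0.99] w 0.0001 
j [ 0.665  0.21  -0.179  1.899  0.042  1.038 -0.388]
shift [-0.      0.1057 -0.0849] rot [ 0.333  -0.0015 -0.0006]
[ 0.35730258 -0.35772308  0.31922872]
t 6.7 tcp [ 0.4182 -0.3048  0.4216] F [-1.12  0.67 -0.99] w 0.0001 
j [ 0.665  0.21  -0.179  1.899  0.042  1.038 -0.388]
shift [ 0.0007  0.3409 -0.269 ] rot [ 6.107e-01 -1.600e-03 -3.000e-04]
```

>>> {"api": "step_arm", "payload": {"xyz": [[0,0.01,-0.01],[0,0.03,-0.03],[0,0.06,-0.05],[0,0.08,-0.07],[0,0.1,-0.08],[0,0.105,-0.085]], "rotation": [[0.04,0,0],[0.11,0,0],[0.18,0,0],[0.25,0,0],[0.31,0,0],[0.333,0,0]]}}

```text
clock: 7.45
tcp_pos: [0.3985, -0.3209, 0.3887]
orientation: [-0.977, 0.45, -0.773]
contact_force: [-0.9, 0.5, -0.1]
grip_width: -0.0
```

```bash
python3 -c "
from h import *
P,M=pose(35,-.09,.22); print(P); unit(P,M)
P,M=pose(35,-.07,.165); print(P); unit(P,M)
"
```

```text
[ 0.35730258 -0.35772308  0.31922872]
t 7.45 tcp [ 0.3985 -0.3209  0.3887] F [-0.86  0.51 -0.11] w -0.0 
j [ 0.94   0.255 -0.273  1.981 -0.583  0.908  0.185]
shift [ 0.0038  0.1079 -0.2754] rot [ 0.2767 -0.0028 -0.0011]
[ 0.37238134 -0.34458417  0.26422872]
t 7.45 tcp [ 0.3985 -0.3209  0.3887] F [-0.86  0.51 -0.11] w -0.0 
j [ 0.94   0.255 -0.273  1.981 -0.583  0.908  0.185]
shift [ 0.0045  0.3    -0.3097] rot [ 0.2767 -0.0028 -0.0011]
```

```bash
python3 -c "
from h import *
P,M=pose(42,-.08,.2); print(P); unit(P,M)
"
```

```text
[ 0.37475567 -0.34251528  0.31575959]
t 7.45 tcp [ 0.3985 -0.3209  0.3887] F [-0.86  0.51 -0.11] w -0.0 
j [ 0.94   0.255 -0.273  1.981 -0.583  0.908  0.185]
shift [ 0.0037  0.1566 -0.2144] rot [ 0.1989 -0.0028 -0.0013]
```

>>> {"api": "step_arm", "payload": {"xyz": [[0,0.02,-0.03],[0,0.05,-0.08],[0,0.09,-0.13],[0,0.13,-0.18],[0,0.15,-0.21],[0,0.157,-0.214],[0,0.157,-0.214]], "rotation": [[0.02,0,0],[0.06,0,0],[0.11,0,0],[0.15,0,0],[0.185,0,0],[0.199,0,0],[0.199,0,0]]}}

```text
clock: 8.32
tcp_pos: [0.3744, -0.341, 0.3155]
orientation: [-0.685, 0.318, -0.814]
contact_force: [0.0, 0.1, 0.4]
grip_width: -0.0
```

```bash
python3 -c "
from h import *
from bench import r
P,M=pose(42,-.05,.16); print(P); unit(P,M)
P,M=pose(42,.010,.163); print(P); unit(P,M)
for n in ('scene','top'):
    f=r.grab_frame(n); im=f['pixels'][:,:,::-1]
    c=im[120:270,150:330] if n=='scene' else im[130:300,230:440]
    cv2.imwrite(f'pics/{n}2.png',cv2.resize(c,None,fx=3.5,fy=3.5))
"
```

```text
[ 0.39737381 -0.32280691  0.27575959]
t 8.325 tcp [ 0.3744 -0.341   0.3155] F [0.03 0.09 0.4 ] w -0.0 
j [ 1.141  0.418 -0.364  2.053 -0.938  0.912  0.632]
shift [ 0.005   0.1612 -0.0333] rot [ 0.     -0.0031 -0.0016]
[ 0.44261008 -0.28339016  0.27875959]
t 8.325 tcp [ 0.3744 -0.341   0.3155] F [0.03 0.09 0.4 ] w -0.0 
j [ 1.141  0.418 -0.364  2.053 -0.938  0.912  0.632]
shift [0.0047 0.3031 0.108 ] rot [ 0.     -0.0031 -0.0016]
```

View pics/scene2.png

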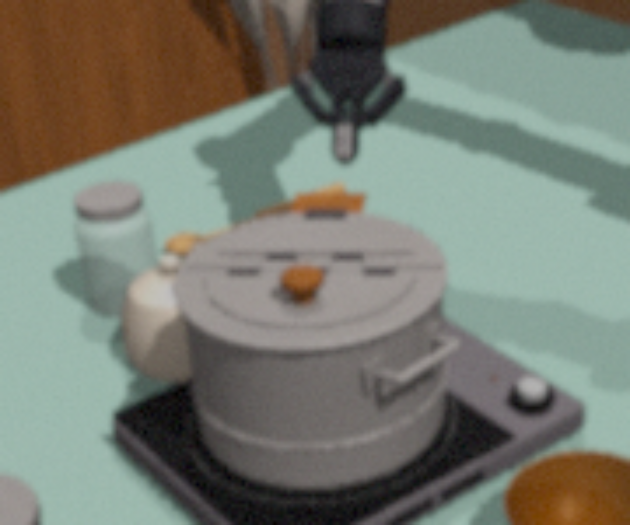

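View pics/top2.png

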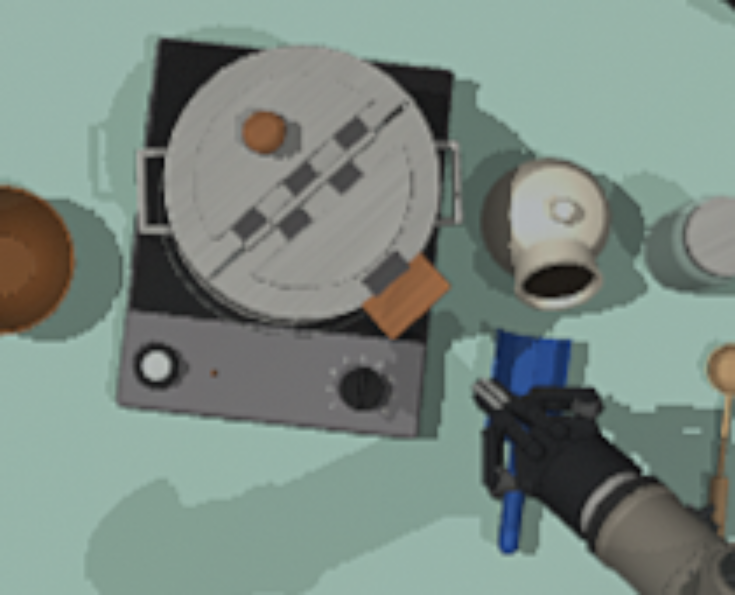

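>>> {"api": "step_arm", "payload": {"xyz": [[0,0.03,-0.005],[0,0.08,-0.015],[0.005,0.125,-0.028],[0.005,0.155,-0.033],[0.005,0.175,-0.02],[0.005,0.2,0.005],[0.005,0.23,0.035],[0.005,0.26,0.065],[0.005,0.285,0.09],[0.005,0.3,0.105],[0.005,0.303,0.108]], "rotation": [[0,0,0],[0,0,0],[0,0,0],[0,0,0],[0,0,0],[0,0,0],[0,0,0],[0,0,0],[0,0,0],[0,0,0],[0,0,0]]}}

```text
clock: 9.8
tcp_pos: [0.4432, -0.2832, 0.2794]
orientation: [-0.686, 0.316, -0.813]
contact_force: [0.0, 1.0, 0.9]
grip_width: -0.0004
```

```bash
python3 -c "
from h import *
from bench import r
P,M=pose(42,.010,.193); print(P); unit(P,M)
f0=dict(np.load('top0.npz'))
for n in ('scene','top'):
    f=r.grab_frame(n); im=f['pixels'][:,:,::-1]
    c=im[120:270,150:330] if n=='scene' else im[130:300,230:440]
    cv2.imwrite(f'pics/{n}3.png',cv2.resize(c,None,fx=3.5,fy=3.5))
    if n=='top': print(f0['pixels'][235:239,289:294].tolist(),'\n',f['pixels'][235:239,289:294].tolist())
"
```

```text
[ 0.44261008 -0.28339016  0.30875959]
t 9.8 tcp [ 0.4432 -0.2832  0.2794] F [0.04 0.95 0.89] w -0.0004 
j [ 1.022  0.491 -0.44   2.068 -1.045  0.728  0.637]
shift [-0.0012 -0.0667  0.0715] rot [ 0.0003 -0.0019 -0.0014]
[[[108, 107, 110], [110, 100, 96], [97, 91, 88], [103, 102, 103], [106, 106, 107]], [[107, 108, 111], [110, 83, 64], [75, 48, 26], [96, 93, 94], [108, 107, 108]], [[107, 108, 110], [104, 88, 83], [86, 74, 69], [101, 100, 101], [108, 108, 109]], [[107, 106, 107], [108, 108, 110], [107, 108, 109], [107, 107, 109], [107, 106, 107]]] 
 [[[113, 112, 114], [116, 106, 101], [102, 95, 91], [108, 107, 108], [112, 111, 113]], [[113, 114, 116], [114, 85, 66], [78, 49, 27], [101, 98, 98], [113, 112, 114]], [[112, 113, 115], [108, 92, 87], [90, 77, 73], [106, 104, 105], [112, 112, 112]], [[112, 111, 113], [113, 113, 115], [113, 113, 115], [113, 112, 114], [112, 111, 112]]]
```

View pics/top3.png

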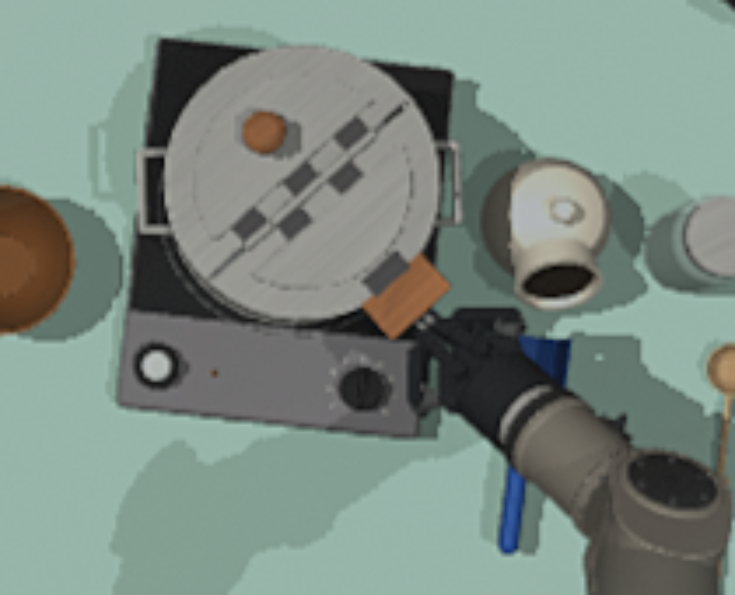

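```bash
cat >> h.py <<'E'
def lift(th,p=42,d0=.0234):
    P=np.radians(p); c,s=np.cos(th),np.sin(th)
    if th<P:
        E=.145*np.array([c,s])+.004*np.array([s,-c]); d=d0+(.02-d0)*th/P
        C=E+d*np.array([-np.cos(P),-np.sin(P)])
    else: C=.125*np.array([c,s])+.004*np.array([s,-c])
    T=C-.011*np.array([-np.sin(P),np.cos(P)])
    return pose(p,.145-T[0],.204+T[1])
def rows(ths,**k):
    from bench import r
    o=r.get_obs(); M=R.from_rotvec(o["orientation"])
    for t in ths:
        P,Q=lift(t,**k); print(round(t,2),np.round(M.inv().apply(P-o["tcp_pos"])/.3,3).tolist(),P.round(3))
E
python3 -c "
from h import *
rows(np.arange(-.1,1.91,.1))"
```

```text
-0.1 [-0.001, 0.009, -0.002] [ 0.444 -0.282  0.277]
0.0 [-0.001, -0.028, 0.031] [ 0.443 -0.283  0.292]
0.1 [-0.002, -0.061, 0.068] [ 0.443 -0.283  0.307]
0.2 [-0.002, -0.09, 0.108] [ 0.444 -0.282  0.321]
0.3 [-0.002, -0.116, 0.15] [ 0.446 -0.281  0.336]
0.4 [-0.002, -0.136, 0.194] [ 0.449 -0.278  0.35 ]
0.5 [-0.002, -0.153, 0.24] [ 0.453 -0.274  0.363]
0.6 [-0.003, -0.164, 0.287] [ 0.458 -0.27   0.376]
0.7 [-0.003, -0.171, 0.335] [ 0.465 -0.264  0.388]
0.8 [-0.003, -0.173, 0.379] [ 0.471 -0.259  0.398]
0.9 [-0.003, -0.169, 0.421] [ 0.478 -0.253  0.407]
1.0 [-0.003, -0.161, 0.462] [ 0.485 -0.246  0.415]
1.1 [-0.003, -0.15, 0.502] [ 0.493 -0.239  0.421]
1.2 [-0.003, -0.134, 0.54] [ 0.502 -0.232  0.427]
1.3 [-0.004, -0.115, 0.577] [ 0.511 -0.224  0.431]
1.4 [-0.004, -0.092, 0.612] [ 0.52  -0.216  0.434]
1.5 [-0.004, -0.065, 0.644] [ 0.529 -0.208  0.436]
1.6 [-0.004, -0.036, 0.674] [ 0.539 -0.2    0.437]
1.7 [-0.004, -0.004, 0.7] [ 0.548 -0.192  0.436]
1.8 [-0.004, 0.031, 0.723] [ 0.557 -0.183  0.434]
1.9 [-0.004, 0.068, 0.743] [ 0.566 -0.175  0.431]
```

>>> {"api": "step_arm", "payload": {"xyz": [[0,-0.01,0.015],[0,-0.028,0.031],[0,-0.045,0.05],[0,-0.061,0.068],[0,-0.076,0.088],[0,-0.09,0.108],[0,-0.104,0.129],[0,-0.116,0.15],[0,-0.126,0.172],[0,-0.136,0.194],[0,-0.145,0.217],[0,-0.153,0.24]], "rotation": [[0,0,0],[0,0,0],[0,0,0],[0,0,0],[0,0,0],[0,0,0],[0,0,0],[0,0,0],[0,0,0],[0,0,0],[0,0,0],[0,0,0]]}}

```text
clock: 11.4
tcp_pos: [0.4538, -0.2745, 0.364]
orientation: [-0.686, 0.317, -0.814]
contact_force: [0.1, 0.4, -0.7]
grip_width: 0.0001
```

```bash
python3 -c "
from h import *
from bench import r
unit([.453,-.274,.363])
rows(np.arange(.5,1.91,.1))
for n in ('scene','top'):
    f=r.grab_frame(n); im=f['pixels'][:,:,::-1]
    c=im[120:270,150:330] if n=='scene' else im[130:300,230:440]
    cv2.imwrite(f'pics/{n}4.png',cv2.resize(c,None,fx=3.5,fy=3.5))
"
```

```text
t 11.4 tcp [ 0.4538 -0.2745  0.364 ] F [ 0.06  0.37 -0.73] w 0.0001 
j [ 0.987  0.351 -0.42   2.014 -0.976  0.84   0.443]
shift [-0.0031  0.0014 -0.003 ] rot 
0.5 [-0.002, 0.001, -0.002] [ 0.453 -0.274  0.363]
0.6 [-0.003, -0.011, 0.046] [ 0.458 -0.27   0.376]
0.7 [-0.003, -0.018, 0.094] [ 0.465 -0.264  0.388]
0.8 [-0.003, -0.019, 0.138] [ 0.471 -0.259  0.398]
0.9 [-0.003, -0.016, 0.179] [ 0.478 -0.253  0.407]
1.0 [-0.003, -0.008, 0.22] [ 0.485 -0.246  0.415]
1.1 [-0.003, 0.004, 0.26] [ 0.493 -0.239  0.421]
1.2 [-0.003, 0.019, 0.299] [ 0.502 -0.232  0.427]
1.3 [-0.003, 0.039, 0.336] [ 0.511 -0.224  0.431]
1.4 [-0.004, 0.062, 0.37] [ 0.52  -0.216  0.434]
1.5 [-0.004, 0.088, 0.403] [ 0.529 -0.208  0.436]
1.6 [-0.004, 0.118, 0.432] [ 0.539 -0.2    0.437]
1.7 [-0.004, 0.15, 0.459] [ 0.548 -0.192  0.436]
1.8 [-0.004, 0.184, 0.482] [ 0.557 -0.183  0.434]
1.9 [-0.004, 0.221, 0.501] [ 0.566 -0.175  0.431]
```

View pics/scene4.png

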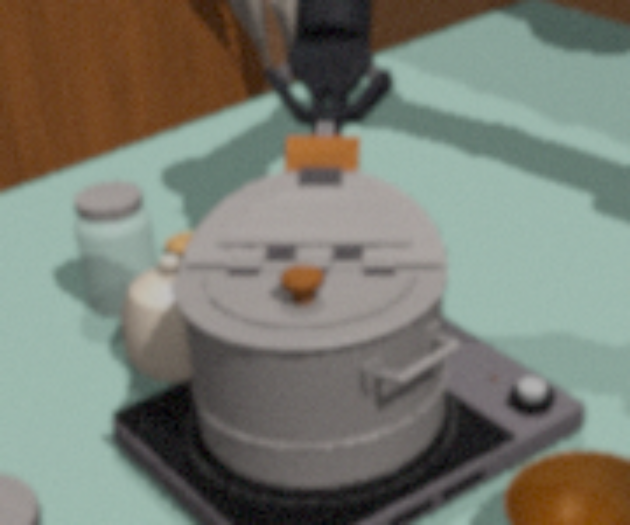

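View pics/top4.png

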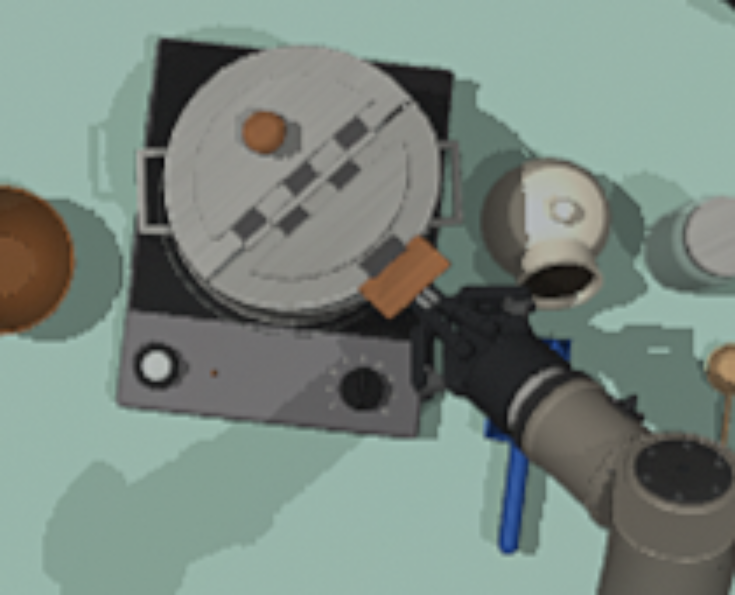

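The flap is up about 30° and the tab rests on the fingertips (scene zoom (322,152)). The pot has not moved. I'll carry on along the arc.

>>> {"api": "step_arm", "payload": {"xyz": [[0,-0.005,0.022],[0,-0.011,0.046],[0,-0.015,0.07],[0,-0.018,0.094],[0,-0.019,0.116],[0,-0.019,0.138],[0,-0.018,0.159],[0,-0.016,0.179],[0,-0.012,0.2],[0,-0.008,0.22],[0,-0.002,0.24],[0,0.004,0.26],[0,0.011,0.28],[0,0.019,0.299],[0,0.029,0.318],[0,0.039,0.336],[0,0.05,0.353],[0,0.062,0.37]], "rotation": [[0,0,0],[0,0,0],[0,0,0],[0,0,0],[0,0,0],[0,0,0],[0,0,0],[0,0,0],[0,0,0],[0,0,0],[0,0,0],[0,0,0],[0,0,0],[0,0,0],[0,0,0],[0,0,0],[0,0,0],[0,0,0]]}}

```text
clock: 13.75
tcp_pos: [0.521, -0.2165, 0.4346]
orientation: [-0.686, 0.315, -0.814]
contact_force: [0.1, 0.2, -0.8]
grip_width: -0.0001
```

```bash
python3 -c "
from h import *
from bench import r
unit([.52,-.216,.434])
rows(np.arange(1.4,1.96,.05))
for n in ('scene','top'):
    f=r.grab_frame(n); im=f['pixels'][:,:,::-1]
    c=im[120:270,150:330] if n=='scene' else im[130:300,230:440]
    cv2.imwrite(f'pics/{n}5.png',cv2.resize(c,None,fx=3.5,fy=3.5))
"
```

```text
t 13.75 tcp [ 0.521  -0.2165  0.4346] F [ 0.11  0.18 -0.82] w -0.0001 
j [ 0.849  0.287 -0.448  1.912 -0.929  0.822  0.192]
shift [-0.0034  0.0001 -0.0024] rot 
1.4 [-0.003, -0.001, -0.003] [ 0.52  -0.216  0.434]
1.45 [-0.004, 0.012, 0.014] [ 0.524 -0.212  0.435]
1.5 [-0.004, 0.026, 0.03] [ 0.529 -0.208  0.436]
1.55 [-0.004, 0.04, 0.045] [ 0.534 -0.204  0.436]
1.6 [-0.004, 0.055, 0.059] [ 0.539 -0.2    0.437]
1.65 [-0.004, 0.071, 0.073] [ 0.543 -0.196  0.437]
1.7 [-0.004, 0.088, 0.086] [ 0.548 -0.192  0.436]
1.75 [-0.004, 0.105, 0.098] [ 0.553 -0.187  0.435]
1.8 [-0.004, 0.122, 0.109] [ 0.557 -0.183  0.434]
1.85 [-0.004, 0.14, 0.119] [ 0.562 -0.179  0.433]
1.9 [-0.004, 0.159, 0.128] [ 0.566 -0.175  0.431]
1.95 [-0.004, 0.178, 0.136] [ 0.571 -0.172  0.429]
```

View pics/scene5.png

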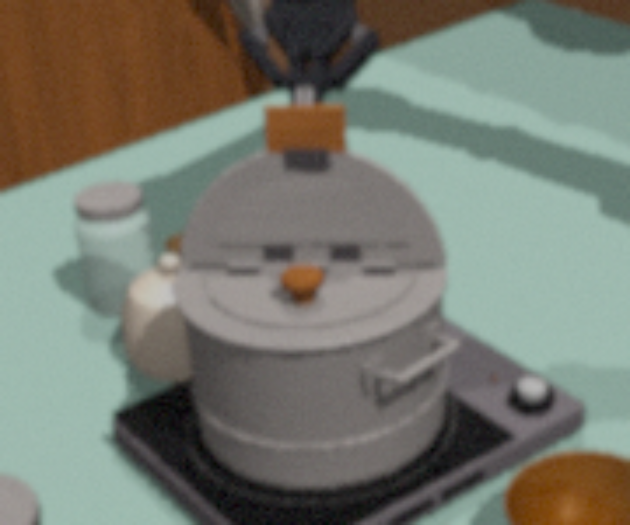

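View pics/top5.png

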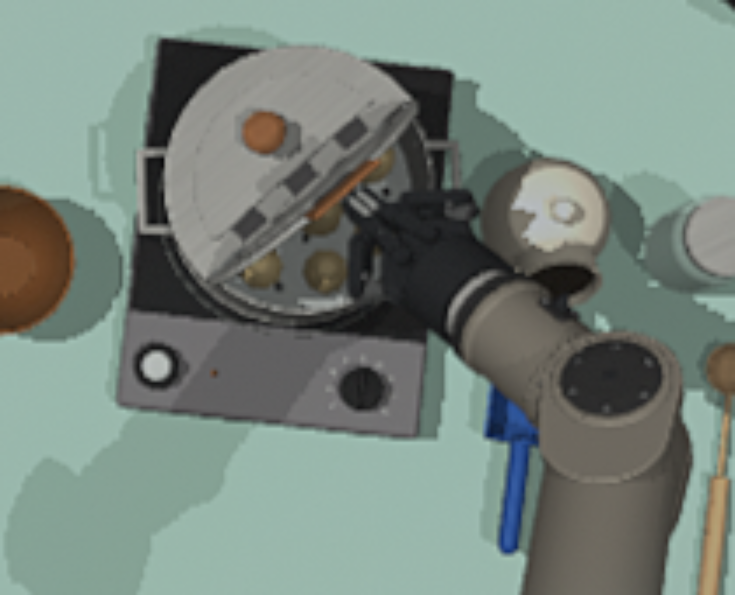

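The flap is near upright, the tamales are visible and the pot is in place. Next I tip it past upright slowly.

>>> {"api": "step_arm", "payload": {"xyz": [[0,0.006,0.008],[0,0.012,0.014],[0,0.019,0.022],[0,0.026,0.03],[0,0.033,0.038],[0,0.04,0.045],[0,0.048,0.052],[0,0.055,0.059],[0,0.063,0.066],[0,0.071,0.073],[0,0.08,0.08],[0,0.088,0.086],[0,0.097,0.092],[0,0.105,0.098],[0,0.114,0.104],[0,0.122,0.109],[0,0.131,0.114],[0,0.14,0.119],[0,0.14,0.119]], "rotation": [[0,0,0],[0,0,0],[0,0,0],[0,0,0],[0,0,0],[0,0,0],[0,0,0],[0,0,0],[0,0,0],[0,0,0],[0,0,0],[0,0,0],[0,0,0],[0,0,0],[0,0,0],[0,0,0],[0,0,0],[0,0,0],[0,0,0]]}}

```text
clock: 16.23
tcp_pos: [0.5629, -0.1795, 0.4331]
orientation: [-0.686, 0.314, -0.813]
contact_force: [-0.0, 0.0, -0.1]
grip_width: -0.0
```

```bash
python3 -c "
from h import *
from bench import r
o=r.get_obs()
unit(o['tcp_pos']-.15*IN+[0,0,.03])
for n in ('scene','top'):
    f=r.grab_frame(n); im=f['pixels'][:,:,::-1]
    c=im[120:270,150:330] if n=='scene' else im[130:300,230:440]
    cv2.imwrite(f'pics/{n}6.png',cv2.resize(c,None,fx=3.5,fy=3.5))
"
```

```text
t 16.225 tcp [ 0.5629 -0.1795  0.4331] F [-0.01  0.04 -0.11] w -0.0 
j [ 0.762  0.32  -0.469  1.875 -0.915  0.744  0.116]
shift [-0.0007 -0.4386 -0.2601] rot
```

View pics/scene6.png

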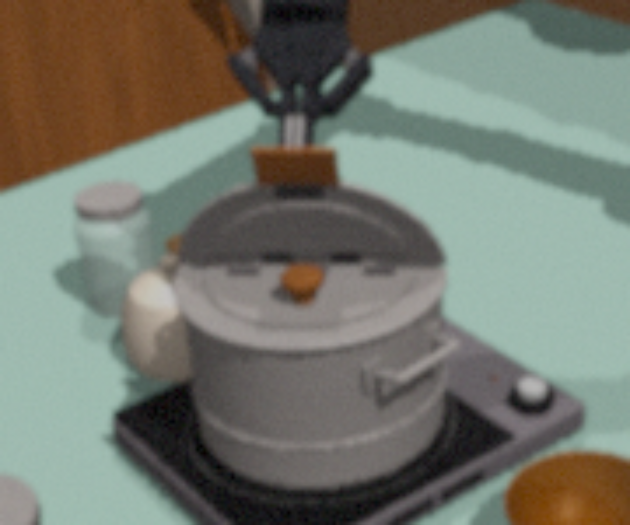

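View pics/top6.png

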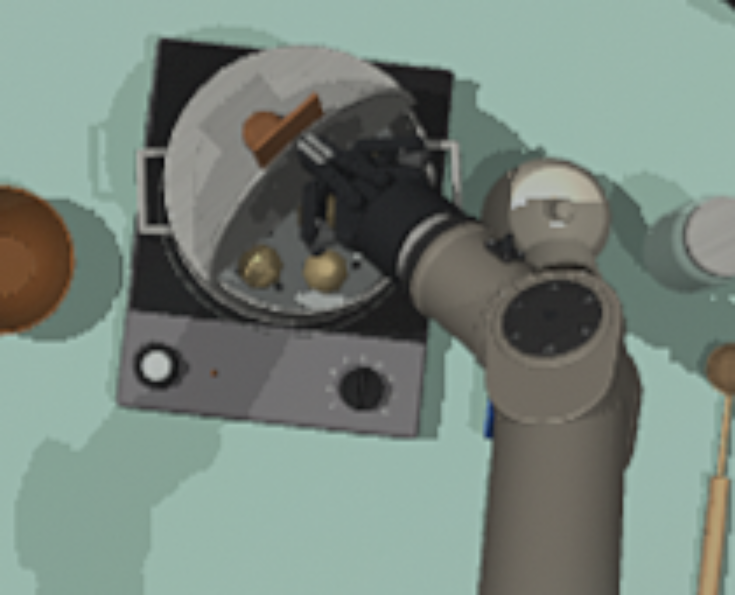

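>>> {"api": "step_arm", "payload": {"xyz": [[0,-0.03,-0.015],[0,-0.08,-0.045],[0,-0.15,-0.085],[0,-0.22,-0.13],[0,-0.3,-0.175],[0,-0.37,-0.22],[0,-0.42,-0.25],[0,-0.44,-0.26],[0,-0.44,-0.26],[0,-0.44,-0.26]], "rotation": [[0,0,0],[0,0,0],[0,0,0],[0,0,0],[0,0,0],[0,0,0],[0,0,0],[0,0,0],[0,0,0],[0,0,0]]}}

```text
clock: 17.58
tcp_pos: [0.4501, -0.2779, 0.4634]
orientation: [-0.686, 0.314, -0.812]
contact_force: [0.1, 0.4, 0.2]
grip_width: -0.0005
```

```bash
python3 -c "
from h import *
from bench import r
o=r.get_obs(); unit(o['tcp_pos'])
for n in ('scene','top'):
    f=r.grab_frame(n); im=f['pixels'][:,:,::-1]
    c=im[120:270,150:330] if n=='scene' else im[130:300,230:440]
    cv2.imwrite(f'pics/{n}7.png',cv2.resize(c,None,fx=3.5,fy=3.5))
"
```

```text
t 17.575 tcp [ 0.4501 -0.2779  0.4634] F [0.12 0.36 0.24] w -0.0005 
j [ 0.984  0.22  -0.387  1.919 -0.903  1.008  0.263]
shift [0. 0. 0.] rot
```

View pics/top7.png

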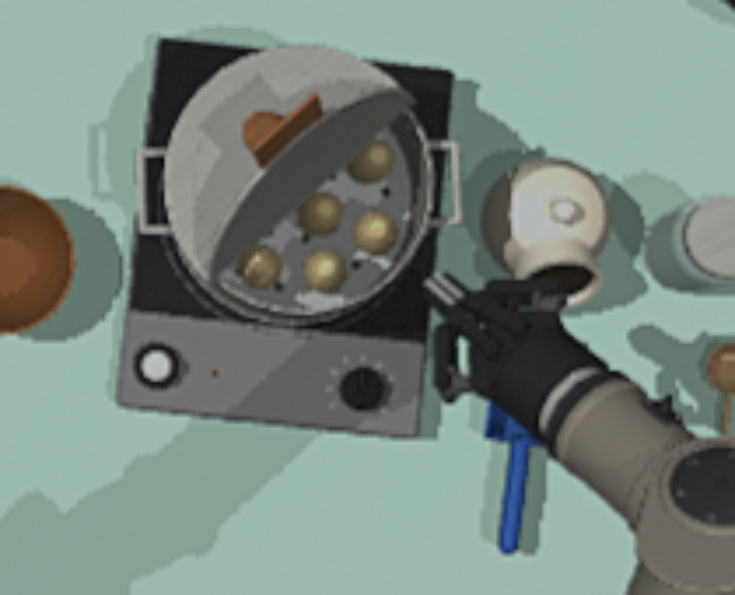

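View pics/scene7.png

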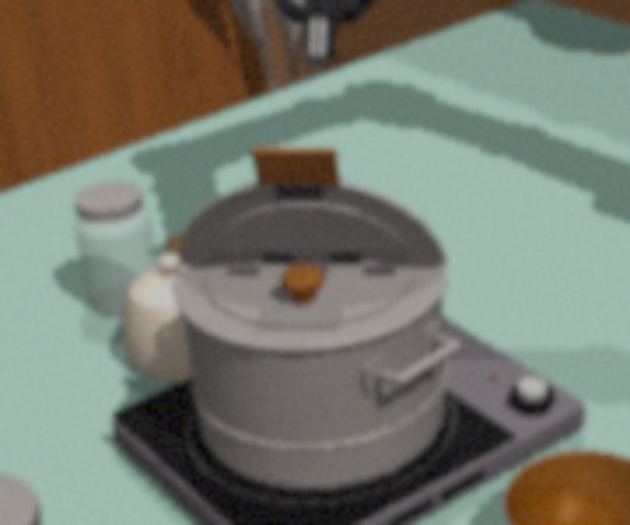

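The flap leans back by itself: its tab is at the same place, scene zoom (295,166), before and after I withdrew. The pot, handles and neighbouring objects are unchanged, and the gripper is clear.

```bash
python3 -c "
from bench import r
print(r.hand_in())"
```

```text
the job is handed in; nothing more can be done
None
```

I pressed the power key first, then opened the lid flap past upright, and handed in at about 17.7 s of the 61 s allowed.

- **Power key:** I pressed it straight down with the closed fingertips. The first push read only 3.8 N, so I went about 1 mm further. The force then rose to 22 N, meaning the key was at its end stop, so that push was firmer than the roughly 5 N needed. The small red lamp beside the key looks the same before and after. I relied on force and depth as the sign that the key was pressed.
- **Flap:** I raised it from under the tab with the fingertips and tipped it slowly past upright, with readings of about 1 N or less at every check.
- **Last checks:** After I withdrew about 15 cm, both cameras showed the flap leaning back in the same place, so it stays open by itself. By eye, the pot, its handles and the neighbouring objects in view had not moved, and the wrist force was about zero.

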